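Select the test load and switch it in

ROBOT

A 7-joint arm with a two-finger parallel gripper is mounted at the origin on the work surface. World frame = base frame: x ahead of the robot, y to its left, z up, the work surface at z = 0. Lengths are in m, angles in rad, forces in N, time in s.
With the tool pointing down it reaches from about 0.425 to 0.875 m from the base axis. Payload 8.4 kg.
Tool frame: the origin (TCP) lies at the very end of the fingers, on their centre line; the grasp point (between the pads) lies 19 mm behind it (bot.grip_point_offset is the z of the grasp point in the tool frame, in m); z points along the fingers, y is the direction in which the jaws open and shut (so a half turn about z gives the same grasp; the last joint's range is limited). The gripper opens to 87 mm and grips with 3 to 60 N. Pads are 19 mm wide; open, the fingers measure 117 mm over their backs; the gripper's body (75 mm by 190 mm) begins 51 mm behind the grasp point.
Start: joints at [-1.428, 0.333, 0.04, 1.465, -0.013, 1.343, -0.059], TCP at [0.156, 0.631, 0.223] pointing down, gripper open.
Joint ranges: [-2.58, 2.58], [-0.38, 2.09], [-1.3, 1.39], [0.25, 2.4], [-1.5, 4.64], [0.08, 2.09], [-2.65, 2.65]. Speed limits (rad/s): [2.22, 2.22, 2.79, 2.79, 3.14, 3.14, 3.14].

INTERFACE

Orientations are given as [roll, pitch, yaw] about the fixed x, y, z axes, in that order (R = Rz(yaw) Ry(pitch) Rx(roll)).
In Python, from rig import bot gives the robot as it stands. The module is installed in compiled form; this text tells all that it offers.
- The arm moves only by the tool play_rows, never from a script. Its argument "motion" is a list of rows, each a list of 3 entries, a list of its own where there are three numbers: the turn, a rotation vector about the world's x, y, z in rad, then the shift along the world's x, y, z in m, then the opening in per cent of the stroke, from 0 (shut) to 100 (fully open). In form: [[[ax, ay, az], [dx, dy, dz], grip], ...]. A call has 1 to 20 rows; each row shifts and turns the commanded pose from where the row before left it; what a row does not reach is not made up. A row lasts 1/12 s, in which the tool goes at most 41.7 mm and 7.16 degrees, less where a joint would pass 70% of its speed; a pose out of reach is approached as far as the arm can. A call with a gripper value outside its range is refused whole. The fingers move at their own pace and stop on an object; "force" is the grip in N (left out, the last holds). Time passes only in rows, so rows that do not move let the fingers close. It gives the time, the measured TCP pose, the force and the opening at its end, in the units of the state.
- bot.get_state(): the state, without advancing time (a new reading comes with each control period).
- bot.snapshot(name): name is "scene" or "top" or "wrist"; returns a dict with "pixels" (384x512x3 uint8, blue, green, red), "fx", "fy", "cx", "cy" (pixels), "rvec" (rotation vector, rad) and "tvec" (3), from world to camera coordinates, as OpenCV has them; the wrist camera has in their place "hand_eye" (4x4, takes a point from camera to tool coordinates, whose origin is the TCP and whose axes are the flange's). Camera axes: x right, y down, z forward; pixel columns grow to the right and rows downward; lengths in m; the calibration is good to about 2 mm. A picture is of the moment at which its call begins: read the wrist's pose just before it. There is no depth.
- bot.close_job(): hands the job in, once; it reports no verdict.
Trained networks look in the newest picture that a camera, given by its name, has taken for a name from the list of things; names that differ only in an ending like _2 or _b are one class to them, and where a whole thing is asked for, a point or a joint stands for the part that bears it (a point fixed in the world has none). Each returns a list of dicts, best first, with "score" (0 to 1); they miss things now and then, are a little off and sometimes report something else, mostly with a low value. They report only what shows in the picture. A call takes as long as a camera call. They do not tell look-alikes from the thing itself.
- bot.look_for(thing, camera): "bbox" ([left, top, right, bottom] in pixels, round what is visible of it).
The state is a dict: "clock": time; "joint_positions": joint angles; "joint_velocities": joint speeds; "joint_torque": joint torques, N m; "tcp_pos": TCP position; "tool_rot": TCP orientation; "ft_force": force on the tool from outside, world axes, zero at the start; "torque": the same for the moment, N m; "finger_gap": opening from 0.0 (shut) to 1.0 (fully open).
Only numpy, scipy, OpenCV 4.12 (cv2) and the standard library are available. Lean on these libraries where they do the work, as an engineer would, in place of code of your own. Each camera call takes 0.05 s, during which the arm holds its last target.

TASK

Get the load unit ready for testing the amplifier: with a fingertip, push the black selector arm round until the tip of its needle lies over the green stud. Only then push the red isolator paddle beside the unit away from you, all the way over to its stop, leaving the selector on green. Push only, do not pinch or grasp either of them, and leave everything else on the bench where it is.

Things in the scene. Friction and masses are not known exactly. Their poses are not given: they have to be found in the camera images.
- load_unit: flat grey metal case with an aluminium top panel, 240 x 290 x 60 mm (x, y, z), fixed to the table; origin at the centre of its underside, x axis from the selector's pivot towards the far edge with the output terminals
- selector_pivot (a point): centre of the black hub (44 mm diameter, top 42 mm above the panel): point on the selector's upright turning axis at the height of the panel, 60 mm nearer the robot than the load unit's centre (load unit's -x)
- selector (a joint): angle of the black selector arm about its upright pivot, rad: 0 points along the load unit's +x, positive is anticlockwise seen from above; stops at -1.45 and +1.45. It is stiff with friction (0.15 N m, about 2 N at 75 mm), stays where it is left and has no detents. It starts within 0.35 rad of 0; the studs' places lie at -1.2, -0.75, 0.75 and 1.2 rad.
- needle_tip (a point): The arm is a level black bar 16 mm wide with a white line on top, from the hub out to 95 mm from the pivot, 12 to 40 mm above the panel; both its sides may be pushed, but not both at once (a pinch). This point is the tip of the needle, 122 mm from the pivot and 13.5 mm above the panel, so that it passes over the studs' centres; the needle is 4 mm wide and cannot be felt
- stud_green: flat round green stud on the load unit's panel, 18 mm diameter, 3 mm high; origin at the centre of its underside, 60 mm above the table. It sits in one of four places, each 122 mm from the selector's pivot. This is the one to point at.
- isolator_base: grey block of the isolator switch, 90 x 110 x 50 mm (x, y, z), fixed to the table to the left or right of the load unit; origin at the centre of its underside; its -x side is the near one (towards the robot, within 0.25 rad)
- paddle_hinge (a point): middle of the paddle's level hinge line, 45 mm above the table; the hinge runs along the block's y
- isolator (a joint): angle of the isolator's red paddle, rad: near 0 it leans towards the robot by 0.5 rad from upright (off), it is pushed away from the robot (the block's +x) and stops at 1.0, leaning 0.5 rad away (on). Stiff with friction (0.12 N m, about 2 N), stays where it is left, no snap.
- paddle_edge (a point): middle of the paddle's upper edge, 85 mm from the hinge. The paddle is a flat red plate 92 mm wide (along the hinge), 12 mm thick, from 30 to 85 mm from the hinge; its near face is pushed to switch on. Pressing both faces at once is a pinch.
- stud_yellow: flat round yellow stud on the load unit's panel, 18 mm diameter, 3 mm high; origin at the centre of its underside, 60 mm above the table. It sits in one of four places, each 122 mm from the selector's pivot.
- stud_blue: flat round blue stud on the load unit's panel, 18 mm diameter, 3 mm high; origin at the centre of its underside, 60 mm above the table. It sits in one of four places, each 122 mm from the selector's pivot.
- stud_red: flat round red stud on the load unit's panel, 18 mm diameter, 3 mm high; origin at the centre of its underside, 60 mm above the table. It sits in one of four places, each 122 mm from the selector's pivot.
- parts_tin: closed blue tin with a steel lid, 104 x 84 x 42 mm, standing on the table on one side of the load unit (the isolator is on the other); leave alone; origin under its centre
- loose_knob: loose aluminium knob, 32 mm diameter, 18 mm high, lying on a near corner of the load unit's panel; leave alone; origin under its centre
- spray_can: orange-labelled spray can, 52 mm diameter, 150 mm high, beyond the work; leave alone; origin under its centre
- cleaner_can: yellow-labelled spray can, 48 mm diameter, 120 mm high, beyond the work; leave alone; origin under its centre
- screw_jar: glass jar with black cap, 56 mm diameter, 60 mm high, beyond the work; leave alone; origin under its centre
- tape_roll: blue ring of tape lying flat, 70 mm outside diameter, 19 mm high, beyond the work; leave alone; origin under its centre
- screwdriver: black-handled screwdriver lying beyond the load unit, roughly parallel to its far edge; leave alone; origin on its underside
There are look-alikes about, which are no part of the job. Several things have the shape of the isolator_base; the one meant has the colours described above.

How it is judged:
By the outcome, as a careful person would: the job done as asked, in the order asked, and still so for the second after the job is handed in, with the robot touching nothing.
It also fails if it takes over 58 s, if anything falls off the work surface, if the arm or the gripper's body presses on something with over 40 N, if the wrist force passes 120 N, or if a joint passes its speed limit or range.

## Working session

There is one attempt and no reset: what is moved stays moved. The work goes in short steps, Python scripts to look and compute and a tool call to move; the robot and the scene stay as the last step left them, time stands still between calls to the robot, and variables do not carry over. Pictures are saved under pics/ and viewed, and the job is handed in when it is done.

Besides the shell and the picture viewer there is one more tool, called after "Emit:" as a command line: name --argument value ..., lists and objects as JSON in quotes. play_rows: Moves the arm, as the interface text tells. Its arguments: {"type":"object","properties":{"motion":{"type":"array"},"force":{"type":"number"}},"required":["motion"]}

```bash
mkdir -p pics; python3 - <<'E'
from rig import bot
import cv2,pickle
for n in ["scene","top"]:
    s=bot.snapshot(n); cv2.imwrite(f"pics/{n}0.png",s["pixels"]); pickle.dump(s,open(n+"0.pkl","wb"))
    print(n,s["fx"],s["fy"],s["cx"],s["cy"],s["rvec"],s["tvec"])
    for t in ["load_unit","selector","stud_green","isolator_base","isolator","paddle_edge","parts_tin","loose_knob"]:
        print(t,[(d["bbox"],round(d["score"],2)) for d in bot.look_for(t,n)])
print(bot.get_state())
E
```

```text
scene 381.1872380164169 381.1872380164169 257.1772459697439 187.37745397423174 [ 1.58237272  1.75405057 -0.92289615] [ 0.15379569 -0.25113115  1.68175845]
load_unit [([231.5, 174.7, 333.3, 240.0], 0.67)]
selector []
stud_green []
isolator_base [([128.3, 147.8, 168.3, 190.5], 0.93), ([195.4, 140.2, 234.5, 181.2], 0.78), ([162.8, 161.8, 201.9, 210.6], 0.57), ([306.8, 171.8, 319.4, 180.6], 0.17)]
isolator [([132.6, 149.7, 158.1, 172.2], 0.9), ([166.7, 162.1, 197.0, 185.3], 0.87), ([202.0, 141.6, 230.0, 167.7], 0.85)]
paddle_edge [([132.1, 146.2, 161.8, 171.1], 0.86), ([260.9, 252.6, 333.0, 269.4], 0.72), ([166.3, 161.5, 194.5, 191.4], 0.64), ([200.7, 141.2, 229.9, 164.5], 0.64), ([270.3, 173.0, 284.6, 201.4], 0.47)]
parts_tin [([373.1, 190.1, 404.6, 223.4], 0.57)]
loose_knob [([308.7, 169.4, 321.2, 179.7], 0.38), ([261.1, 253.2, 335.3, 272.0], 0.23)]
top 477.51086611520617 477.51086611520617 257.49240632442843 190.79305416783706 [ 2.09911857 -2.14606977  0.16188887] [-0.03856186  0.60521399  1.2527913 ]
load_unit [([188.9, 148.8, 308.7, 253.0], 0.69)]
selector [([245.5, 186.8, 263.1, 22
[... 531 characters left out ...]
tions': array([-1.42822117,  0.33317631,  0.03985303,  1.46535827, -0.01339793,
        1.34330357, -0.05850166]), 'joint_velocities': array([ 8.71456125e-04, -3.95953034e-04, -4.25859263e-04, -8.31628856e-04,
       -3.91779592e-04, -2.32438024e-03, -9.28592922e-05]), 'joint_torque': array([ 1.89512689e-04, -6.56103516e+01,  1.33301061e+00, -4.04060483e+01,
       -5.97378169e-02,  3.49174195e-02, -5.28025964e-06]), 'tcp_pos': array([0.15560795, 0.63108934, 0.22258101]), 'tool_rot': array([ 3.14157441e+00, -2.31731654e-05,  2.89983064e+00]), 'ft_force': array([ 0.67789683, -0.55168443, -0.0221909 ]), 'torque': array([-0.08077729,  0.01404165, -0.06322525]), 'finger_gap': 0.9985542112105511}
```

View pics/scene0.png

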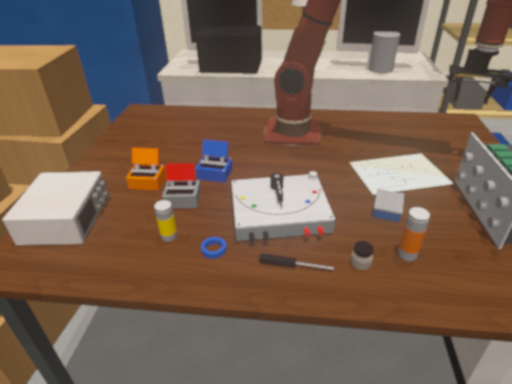

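View pics/top0.png

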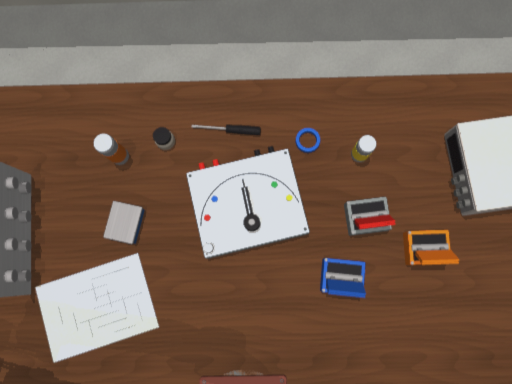

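```bash
python3 - <<'E'
import cv2
a=cv2.imread("pics/top0.png"); cv2.imwrite("pics/topc.png",cv2.resize(a[130:270,170:330],None,fx=4.5,fy=4.2,interpolation=cv2.INTER_CUBIC))
cv2.imwrite("pics/topd.png",cv2.resize(a[180:310,300:470],None,fx=4.5,fy=4.5,interpolation=cv2.INTER_CUBIC))
E
```

```text
(no output)
```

View pics/topc.png

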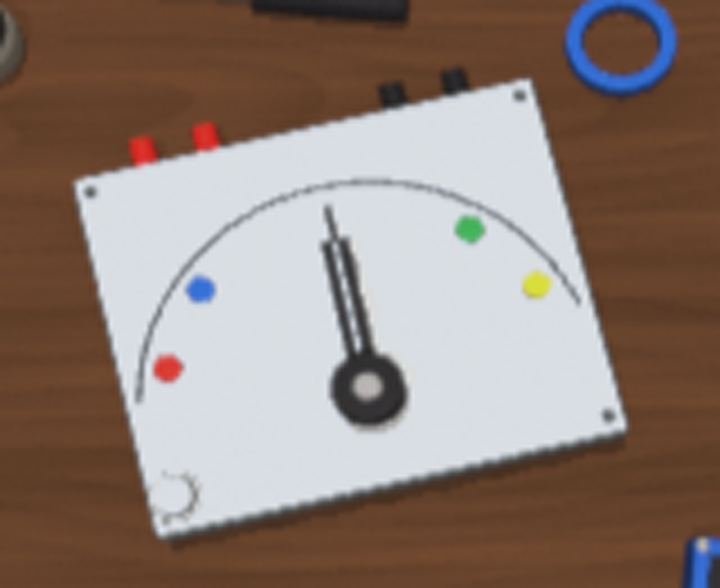

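View pics/topd.png

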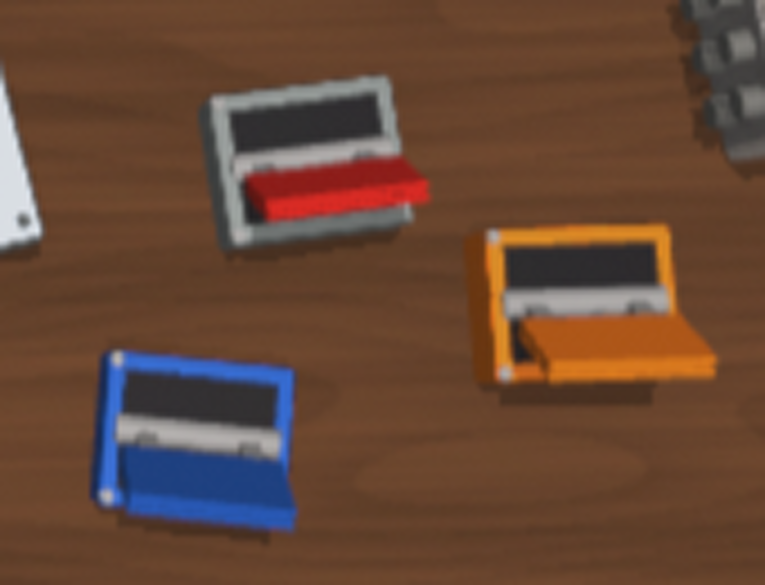

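Candidates for the isolator in the top view are grey with red paddle (370,216), blue with blue paddle (345,278) and orange with orange paddle (432,248). The grey one with the red paddle fits the description, and the crop confirms it. Green stud is at about (274,184), selector hub (252,222), needle tip (243,179), and the knob is at the near-left corner (208,247).

```bash
cat > h.py <<'E'
import numpy as np,cv2,pickle
def ray(s,p,z):
    R=cv2.Rodrigues(np.array(s["rvec"]))[0]; t=np.array(s["tvec"]).ravel()
    d=R.T@np.array([(p[0]-s["cx"])/s["fx"],(p[1]-s["cy"])/s["fy"],1]); c=-R.T@t
    return c+d*(z-c[2])/d[2]
def proj(s,P):
    K=np.array([[s["fx"],0,s["cx"]],[0,s["fy"],s["cy"]],[0,0,1]])
    return cv2.projectPoints(np.atleast_2d(np.array(P,float)),np.array(s["rvec"]),np.array(s["tvec"]),K,None)[0].reshape(-1,2)
E
python3 - <<'E'
from h import *
s=pickle.load(open("top0.pkl","rb")); im=s["pixels"]
c=lambda x,y:(170+(x+.5)/4.5-.5,130+(y+.5)/4.2-.5)
d=lambda x,y:(300+(x+.5)/4.5-.5,180+(y+.5)/4.5-.5)
cor=np.array([ray(s,c(*p),.06) for p in [(75,180),(530,80),(625,432),(155,537)]])
print("unit",cor.round(4), [np.linalg.norm(cor[i]-cor[(i+1)%4]).round(4) for i in range(4)])
cen=cor.mean(0); vx=(cor[0]+cor[1]-cor[2]-cor[3]); yaw=np.arctan2(vx[1],vx[0]); vy=cor[0]+cor[3]-cor[1]-cor[2]; yaw2=np.arctan2(-vy[0],vy[1])
print("cen",cen,yaw,yaw2)
hub=ray(s,c(367,387),.102); print("hub",hub,"from unit",cen-.06*np.array([np.cos(yaw),np.sin(yaw),0]))
st={}
hsv=cv2.cvtColor(im,cv2.COLOR_BGR2HSV).astype(int)
for n,p in dict(g=(470,229),y=(536,286),b=(201,290),r=(167,368)).items():
    x,y=c(*p); x0,y0=int(x)-6,int(y)-6
    w=hsv[y0:y0+13,x0:x0+13,1].astype(float); w[w<70]=0
    Y,X=np.mgrid[y0:y0+13,x0:x0+13]; q=((X*w).sum()/w.sum(),(Y*w).sum()/w.sum())
    P=ray(s,q,.063); st[n]=P; v=P-hub
    print(n,np.round(q,1),P.round(4),"r",np.hypot(v[0],v[1]).round(4),"ang",np.arctan2(v[1],v[0]).round(4))
t=ray(s,c(328,207),.0735);v=t-hub;print("tip",t,np.hypot(*v[:2]),np.arctan2(v[1],v[0]))
b=np.array([ray(s,d(*p),.05) for p in [(212,97),(388,77),(412,220),(230,245)]])
print("base",b.round(4),[np.linalg.norm(b[i]-b[(i+1)%4]).round(4) for i in range(4)],b.mean(0))
vx=b[0]+b[1]-b[2]-b[3];print("yaw",np.arctan2(vx[1],vx[0])); vy=b[0]+b[3]-b[1]-b[2];print(np.arctan2(-vy[0],vy[1]))
for p in [(248,180),(410,158),(428,180),(430,200),(268,220)]: print("paddle",p,ray(s,d(*p),.045+.085*np.cos(.5)))
print("tin",ray(s,(125,222),.04),"knob",ray(s,(208,247),.078))
E
```

```text
unit [[ 0.6584  0.1421  0.06  ]
 [ 0.7184 -0.1368  0.06  ]
 [ 0.4867 -0.1858  0.06  ]
 [ 0.4264  0.0935  0.06  ]] [np.float64(0.2852), np.float64(0.2369), np.float64(0.2857), np.float64(0.237)]
cen [ 0.57248326 -0.02176268  0.06      ] 0.20762591953184165 0.21224434002177636
hub [ 0.51427512 -0.03476252  0.102     ] from unit [ 0.51377188 -0.03413093  0.06      ]
g [273.9 184.1] [ 0.6196 -0.097   0.063 ] r 0.1224 ang -0.5332
y [288.8 197.4] [ 0.5821 -0.1361  0.063 ] r 0.122 ang -0.9806
b [214.1 198.5] [0.5839 0.0656 0.063 ] r 0.1221 ang 0.9646
r [206.7 217.4] [0.5331 0.0859 0.063 ] r 0.1221 ang 1.4163
tip [ 0.63393673 -0.01253229  0.0735    ] 0.1217090173990563 0.1836818140834084
base [[ 0.5701 -0.2935  0.05  ]
 [ 0.5798 -0.3998  0.05  ]
 [ 0.4933 -0.4083  0.05  ]
 [ 0.4808 -0.2995  0.05  ]] [np.float64(0.1068), np.float64(0.087), np.float64(0.1095), np.float64(0.0895)] [ 0.53099602 -0.35028617  0.05      ]
yaw 0.0826797456241794
0.10278635945927851
paddle (248, 180) [ 0.51191655 -0.29949201  0.11959452]
paddle (410, 158) [ 0.52235166 -0.39156223  0.11959452]
paddle (428, 180) [ 0.5096188  -0.40083345  0.11959452]
paddle (430, 200) [ 0.49826699 -0.40117271  0.11959452]
paddle (268, 220) [ 0.4890011  -0.30948942  0.11959452]
tin [0.52812379 0.31328836 0.04      ] knob [0.45287346 0.08068578 0.078     ]
```

Emit:
play_rows --motion '[[[0, 0, 0.0213], [0.021, -0.0305, -0.001], 0], [[0, 0, 0.0213], [0.021, -0.0305, -0.001], 0], [[0, 0, 0.0213], [0.021, -0.0305, -0.001], 0], [[0, 0, 0.0213], [0.021, -0.0305, -0.001], 0], [[0, 0, 0.0213], [0.021, -0.0305, -0.001], 0], [[0, 0, 0.0213], [0.021, -0.0305, -0.001], 0], [[0, 0, 0.0213], [0.021, -0.0305, -0.001], 0], [[0, 0, 0.0213], [0.021, -0.0305, -0.001], 0], [[0, 0, 0.0213], [0.021, -0.0305, -0.001], 0], [[0, 0, 0.0213], [0.021, -0.0305, -0.001], 0], [[0, 0, 0.0213], [0.021, -0.0305, -0.001], 0], [[0, 0, 0.0213], [0.021, -0.0305, -0.001], 0], [[0, 0, 0.0213], [0.021, -0.0305, -0.001], 0], [[0, 0, 0.0213], [0.021, -0.0305, -0.001], 0], [[0, 0, 0.0213], [0.021, -0.0305, -0.001], 0], [[0, 0, 0.0213], [0.021, -0.0305, -0.001], 0], [[0, 0, 0.0213], [0.021, -0.0305, -0.001], 0], [[0, 0, 0.0213], [0.021, -0.0305, -0.001], 0], [[0, 0, 0.0213], [0.021, -0.0305, -0.001], 0], [[0, 0, 0.0213], [0.021, -0.0305, -0.001], 0]]' --force 10

```text
clock: 2.57
tcp_pos: [0.5765, 0.0195, 0.2029]
tool_rot: [3.141, 0.001, -2.956]
ft_force: [-0.3, 0.9, 0.3]
finger_gap: 0.007
```

Emit:
play_rows --motion '[[[0, 0, 0], [0, 0, 0], 0], [[0, 0, 0], [0, 0, 0], 0], [[0, 0, 0], [0, 0, 0], 0]]'

```text
clock: 2.82
tcp_pos: [0.5755, 0.0213, 0.2024]
tool_rot: [3.141, -0.0, -2.958]
ft_force: [0.1, 1.3, 0.7]
finger_gap: 0.006
```

```bash
python3 - <<'E'
from rig import bot
import cv2,pickle
st=bot.get_state(); print(st)
s=bot.snapshot("wrist"); cv2.imwrite("pics/w1.png",s["pixels"]); s["st"]=st; pickle.dump(s,open("w1.pkl","wb")); print(s["hand_eye"],s["fx"])
E
```

```text
{'clock': 2.8167, 'joint_positions': array([-0.62877482,  0.2120567 ,  0.59828832,  1.70339327, -0.12482482,
        1.26489885,  1.75127723]), 'joint_velocities': array([-0.02056571, -0.01265149, -0.01809175,  0.00853253, -0.00083064,
        0.0004659 , -0.00196407]), 'joint_torque': array([ 1.83915127e+00, -4.66629982e+01,  6.69937760e+00, -3.94598114e+01,
        2.40418352e-01,  1.83463271e-02,  9.61485459e-02]), 'tcp_pos': array([0.57547794, 0.0213128 , 0.20236247]), 'tool_rot': array([ 3.14134408e+00, -4.70519998e-04, -2.95795539e+00]), 'ft_force': array([0.13181785, 1.28399103, 0.70384475]), 'torque': array([ 0.00449287, -0.0210437 , -0.00163694]), 'finger_gap': 0.006121349973035818}
[[-1.76127447e-04 -9.68640127e-01 -2.48467854e-01  6.84257913e-02]
 [ 9.99999950e-01 -1.05318512e-04 -2.98274806e-04 -2.90099118e-04]
 [ 2.62752682e-04 -2.48467894e-01  9.68640097e-01 -1.61405056e-01]
 [ 0.00000000e+00  0.00000000e+00  0.00000000e+00  1.00000000e+00]] 337.1213806930178
```

View pics/w1.png

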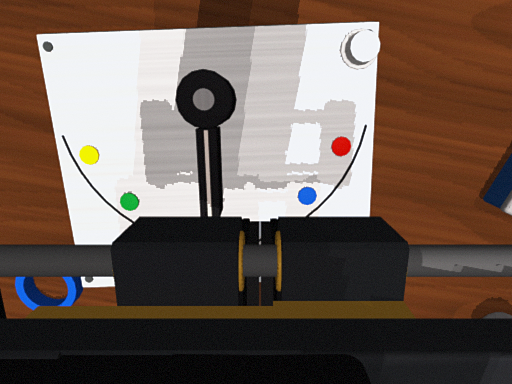

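The wrist view shows the hub at (205,98), the arm running down to (210,215), green stud at (129,201) and yellow at (89,155). This is consistent with the top view. I'll check the finger's shape in the scene camera next.

```bash
python3 - <<'E'
from rig import bot
import cv2
s=bot.snapshot("scene")["pixels"]
cv2.imwrite("pics/s1.png",cv2.resize(s[80:250,180:380],None,fx=3.5,fy=3.5,interpolation=cv2.INTER_CUBIC))
E
```

```text
(no output)
```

View pics/s1.png

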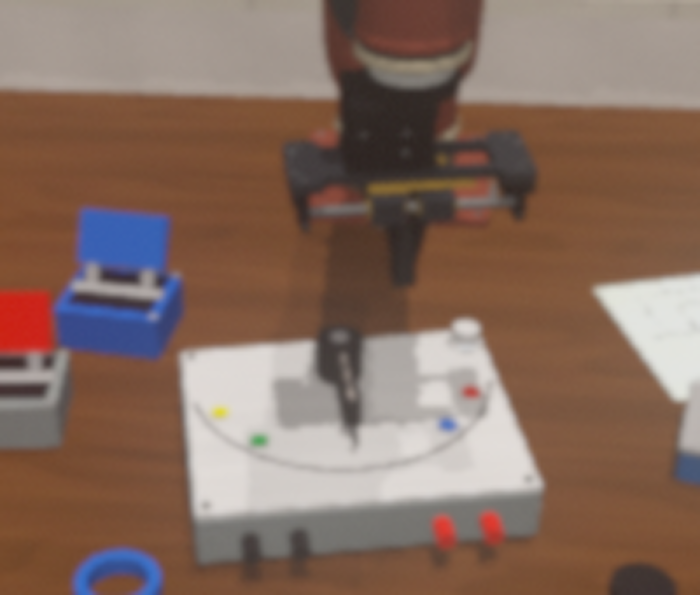

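Emit:
play_rows --motion '[[[0, 0, 0], [0.001, -0.0006, -0.0249], 0], [[0, 0, 0], [0.001, -0.0006, -0.0249], 0], [[0, 0, 0], [0.001, -0.0006, -0.0249], 0], [[0, 0, 0], [0.001, -0.0006, -0.0249], 0], [[0, 0, 0], [0.001, -0.0006, -0.0249], 0], [[0, 0, 0], [0, 0, 0], 0], [[0, 0, 0], [0, 0, 0], 0]]'

```text
clock: 3.5
tcp_pos: [0.5796, 0.0191, 0.0777]
tool_rot: [3.141, -0.002, -2.956]
ft_force: [-0.1, -0.6, 1.1]
finger_gap: 0.005
```

```bash
python3 - <<'E'
import numpy as np
pv=np.array([.514,-.0345])
def pos(t,r=.075,o=.023): return pv+r*np.array([np.cos(t),np.sin(t)])+o*np.array([-np.sin(t),np.cos(t)])
print(pos(.184,o=.04),pos(.184))
a=.184
for t in np.linspace(.184,-.456,9)[1:]: print(t.round(3),(pos(t)-pos(a)).round(4)); a=t
print(pos(-.456),pos(-.536))
E
```

```text
[0.58041544 0.01854705] [0.58352582 0.00183402]
0.104 [ 0.0027 -0.0057]
0.024 [ 0.0022 -0.0059]
-0.056 [ 0.0017 -0.006 ]
-0.136 [ 0.0013 -0.0061]
-0.216 [ 0.0008 -0.0062]
-0.296 [ 0.0003 -0.0063]
-0.376 [-0.0002 -0.0063]
-0.456 [-0.0007 -0.0062]
[ 0.59146487 -0.04687714] [ 0.590228   -0.05302814]
```

Emit:
play_rows --motion '[[[0, 0, 0], [0.002, -0.0085, 0], 0], [[0, 0, 0], [0.0015, -0.0085, 0], 0], [[0, 0, -0.08], [0.0027, -0.0057, 0], 0], [[0, 0, -0.08], [0.0022, -0.0059, 0], 0], [[0, 0, -0.08], [0.0017, -0.006, 0], 0], [[0, 0, 0], [0, 0, 0], 0]]'

```text
clock: 4.0
tcp_pos: [0.5918, -0.0185, 0.0797]
tool_rot: [3.141, 0.002, 3.08]
ft_force: [-0.5, -0.3, -0.6]
finger_gap: 0.005
```

```bash
python3 - <<'E'
from rig import bot
import cv2
print(bot.get_state()["ft_force"])
s=bot.snapshot("wrist")["pixels"]
cv2.imwrite("pics/w2.png",s)
E
```

```text
[-0.49581496 -0.27641589 -0.57906494]
```

View pics/w2.png

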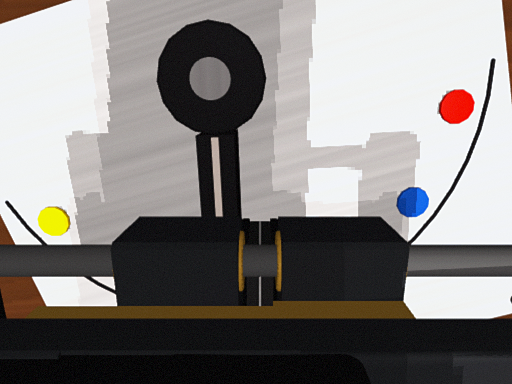

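Emit:
play_rows --motion '[[[0, 0, -0.08], [0.0013, -0.0061, 0], 0], [[0, 0, -0.08], [0.0008, -0.0062, 0], 0], [[0, 0, -0.08], [0.0003, -0.0063, 0], 0], [[0, 0, -0.08], [-0.0002, -0.0063, 0], 0]]'

```text
clock: 4.38
tcp_pos: [0.5934, -0.0411, 0.0789]
tool_rot: [3.14, 0.001, 2.766]
ft_force: [-1.7, 2.7, 1.0]
finger_gap: 0.008
```

```bash
python3 - <<'E'
from rig import bot
import cv2,pickle
st=bot.get_state();print(st["ft_force"],st["tcp_pos"],st["tool_rot"])
w=bot.snapshot("wrist");w["st"]=st;pickle.dump(w,open("w3.pkl","wb"))
cv2.imwrite("pics/w3.png",w["pixels"])
s=bot.snapshot("top")["pixels"]
cv2.imwrite("pics/t3.png",cv2.resize(s[130:270,170:330],None,fx=4,fy=4,interpolation=cv2.INTER_CUBIC))
E
```

```text
[-1.68382529  2.70465813  1.01592945] [ 0.59342584 -0.04106143  0.07894494] [3.14027268e+00 6.34673047e-04 2.76582291e+00]
```

View pics/w3.png

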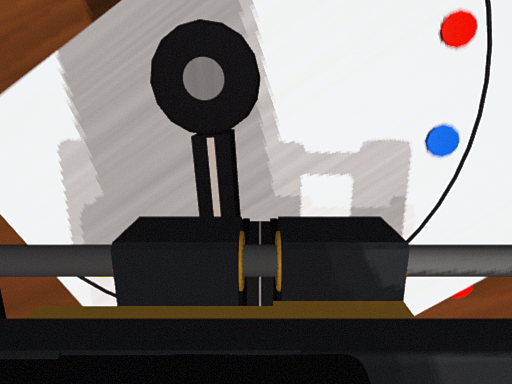

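View pics/t3.png

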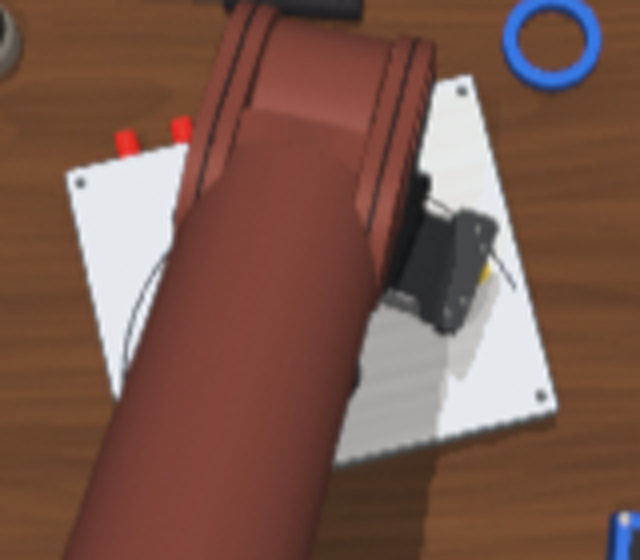

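```bash
cat >> h.py <<'E'
from scipy.spatial.transform import Rotation as Ro
def wray(w,p,z):
    st=w["st"]; H=np.array(w["hand_eye"]); R=Ro.from_euler("xyz",st["tool_rot"]).as_matrix()
    c=R@H[:3,3]+st["tcp_pos"]; d=R@H[:3,:3]@np.array([(p[0]-w["cx"])/w["fx"],(p[1]-w["cy"])/w["fy"],1])
    return c+d*(z-c[2])/d[2]
E
python3 - <<'E'
from h import *
w=pickle.load(open("w3.pkl","rb"))
h=wray(w,(203.5,78),.102);a=wray(w,(210,138),.1);b=wray(w,(217.5,214),.1)
print(h,a,b)
for q,p in ((h,b),(a,b),(h,a)): print(np.arctan2(*(p-q)[1::-1]))
# perpendicular offset of tcp
pv=np.array([.514,-.0345]); t=np.arctan2(*(b-h)[1::-1]); v=w["st"]["tcp_pos"][:2]-pv
print("offset",-np.sin(t)*v[0]+np.cos(t)*v[1], "r",np.cos(t)*v[0]+np.sin(t)*v[1])
E
```

```text
[ 0.51290583 -0.033604    0.102     ] [ 0.5352458  -0.04092238  0.1       ] [ 0.56675816 -0.05113229  0.1       ]
-0.31467330163466256
-0.3133245316122537
-0.3165738404901468
offset 0.018343515288382715 r 0.07755663553821295
```

Emit:
play_rows --motion '[[[0, 0, -0.055], [-0.0006, -0.0048, 0], 0], [[0, 0, -0.055], [-0.001, -0.0048, 0], 0], [[0, 0, -0.05], [-0.0013, -0.0048, 0], 0], [[0, 0, 0], [0, 0, 0], 0], [[0, 0, 0], [0, 0, 0], 0]]'

```text
clock: 4.9
tcp_pos: [0.5903, -0.0557, 0.0784]
tool_rot: [3.141, 0.001, 2.61]
ft_force: [0.2, -0.6, -0.9]
finger_gap: 0.003
```

```bash
python3 - <<'E'
from rig import bot
import cv2,pickle
st=bot.get_state();print(st["ft_force"],st["tcp_pos"],st["tool_rot"])
w=bot.snapshot("wrist");w["st"]=st;pickle.dump(w,open("w4.pkl","wb"))
cv2.imwrite("pics/w4.png",cv2.resize(w["pixels"][0:250,80:400],None,fx=2.4,fy=2.4,interpolation=cv2.INTER_CUBIC))
E
```

```text
[ 0.16949823 -0.63511617 -0.86994139] [ 0.59028478 -0.05574443  0.07842325] [3.14136658e+00 5.84722328e-04 2.61037600e+00]
```

View pics/w4.png

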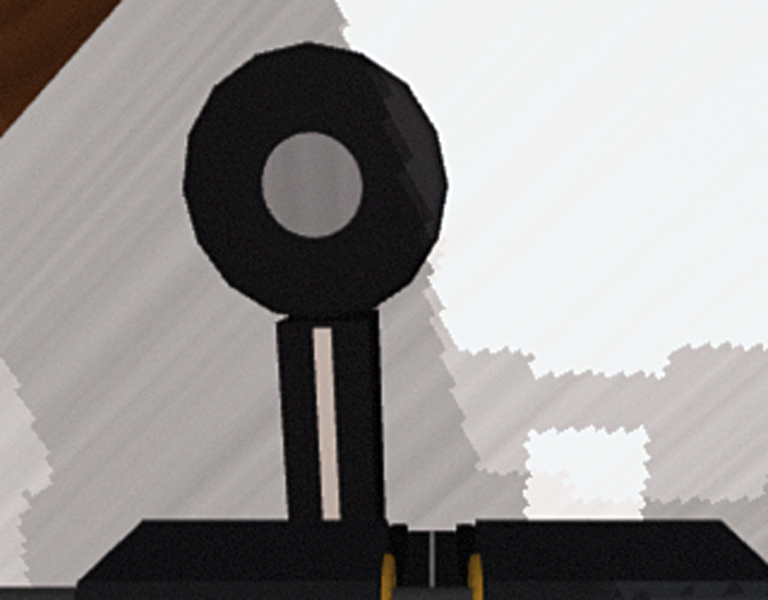

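```bash
python3 - <<'E'
from h import *
w=pickle.load(open("w4.pkl","rb"))
f=lambda x,y:(80+(x+.5)/2.4-.5,(y+.5)/2.4-.5)
h=wray(w,f(313,185),.102);a=wray(w,f(322,328),.1);b=wray(w,f(331,519),.1)
print(h,a,b)
for q,p in ((h,b),(a,b),(h,a)): print(np.arctan2(*(p-q)[1::-1]))
pv=np.array([.514,-.0345]); t=np.arctan2(*(b-h)[1::-1]); v=w["st"]["tcp_pos"][:2]-pv
print("offset",-np.sin(t)*v[0]+np.cos(t)*v[1], "r",np.cos(t)*v[0]+np.sin(t)*v[1])
E
```

```text
[ 0.51296566 -0.03349795  0.102     ] [ 0.53314616 -0.04488108  0.1       ] [ 0.56313497 -0.06195858  0.1       ]
-0.5160219148149842
-0.517662461090223
-0.5135783646886165
offset 0.01916256567283217 r 0.07683417352436023
```

Emit:
play_rows --motion '[[[0, 0, 0], [-0.001, -0.0018, 0], 0], [[0, 0, 0], [0, 0, 0], 0], [[0, 0, 0], [0, 0, 0], 0], [[0, 0, 0], [0.006, 0.01, 0], 0], [[0, 0, 0], [0.006, 0.01, 0], 0], [[0, 0, 0], [0, 0, 0.04], 0], [[0, 0, 0], [0, 0, 0.04], 0], [[0, 0, 0], [-0.02, 0.03, 0.03], 0], [[0, 0, 0], [-0.025, 0.03, 0.02], 0], [[0, 0, 0], [-0.025, 0.03, 0.0], 0], [[0, 0, 0], [-0.025, 0.03, 0], 0], [[0, 0, 0], [0, 0, 0], 0], [[0, 0, 0], [0, 0, 0], 0]]'

```text
clock: 6.03
tcp_pos: [0.5087, 0.0812, 0.2041]
tool_rot: [3.14, -0.001, 2.612]
ft_force: [-0.0, -0.8, 0.1]
finger_gap: 0.008
```

```bash
python3 - <<'E'
from rig import bot
import cv2,pickle
st=bot.get_state();print(st["ft_force"],st["tcp_pos"],st["tool_rot"])
w=bot.snapshot("wrist");w["st"]=st;pickle.dump(w,open("w5.pkl","wb"))
cv2.imwrite("pics/w5.png",w["pixels"])
s=bot.snapshot("top")
pickle.dump(s,open("t5.pkl","wb"))
cv2.imwrite("pics/t5.png",cv2.resize(s["pixels"][130:270,170:330],None,fx=4.2,fy=4.2,interpolation=cv2.INTER_CUBIC))
E
```

```text
[-0.04401383 -0.82066282  0.0965913 ] [0.50870529 0.08119719 0.20411621] [ 3.14012339e+00 -6.14005629e-04  2.61198601e+00]
```

View pics/w5.png

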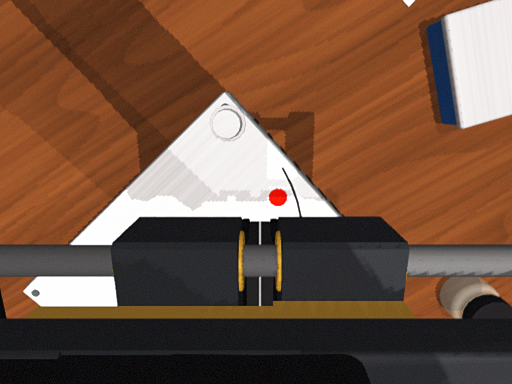

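View pics/t5.png

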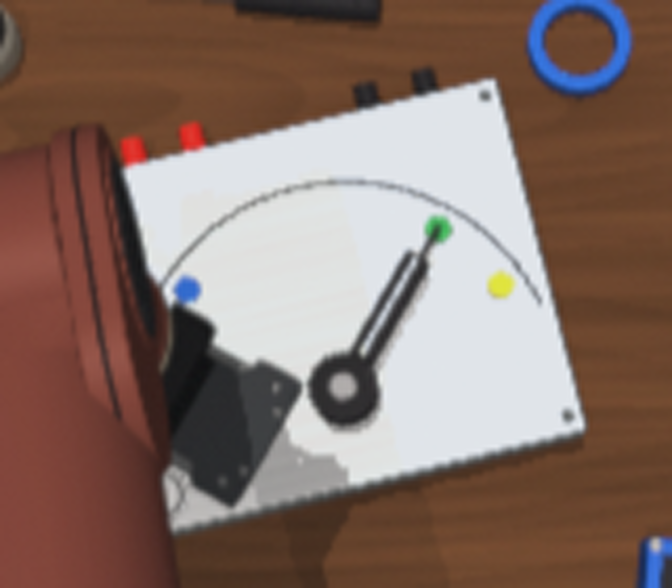

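```bash
python3 - <<'E'
from h import *
s=pickle.load(open("t5.pkl","rb"))
f=lambda x,y:(170+(x+.5)/4.2-.5,130+(y+.5)/4.2-.5)
h=ray(s,f(344,386),.102)
for p,z in [((438,229),.0735),((417,260),.1),((420,258),.1)]:
    v=ray(s,f(*p),z)-h; print(np.hypot(*v[:2]),np.arctan2(v[1],v[0]))
a=ray(s,f(362,356),.1);b=ray(s,f(412,266),.1);v=b-a;print(np.arctan2(v[1],v[0]))
print(bool(0))
E
```

```text
0.11945875635888156 -0.5372631709946567
0.09131564618134523 -0.5411482785138524
0.09335217174249832 -0.5518978656438644
-0.5250031159452744
False
```

The needle tip is over the green stud at crop pixel (437,228). Its measured angle is -0.537 against -0.533 for the stud. Next is the paddle.

Emit:
play_rows --motion '[[[0, 0, 0.031], [-0.0032, -0.0219, 0], 0], [[0, 0, 0.031], [-0.0032, -0.0219, 0], 0], [[0, 0, 0.031], [-0.0032, -0.0219, 0], 0], [[0, 0, 0.031], [-0.0032, -0.0219, 0], 0], [[0, 0, 0.031], [-0.0032, -0.0219, 0], 0], [[0, 0, 0.031], [-0.0032, -0.0219, 0], 0], [[0, 0, 0.031], [-0.0032, -0.0219, 0], 0], [[0, 0, 0.031], [-0.0032, -0.0219, 0], 0], [[0, 0, 0.031], [-0.0032, -0.0219, 0], 0], [[0, 0, 0.031], [-0.0032, -0.0219, 0], 0], [[0, 0, 0.031], [-0.0032, -0.0219, 0], 0], [[0, 0, 0.031], [-0.0032, -0.0219, 0], 0], [[0, 0, 0.031], [-0.0032, -0.0219, 0], 0], [[0, 0, 0.031], [-0.0032, -0.0219, 0], 0], [[0, 0, 0.031], [-0.0032, -0.0219, 0], 0], [[0, 0, 0.031], [-0.0032, -0.0219, 0], 0], [[0, 0, 0.031], [-0.0032, -0.0219, 0], 0], [[0, 0, 0.031], [-0.0032, -0.0219, 0], 0], [[0, 0, 0.031], [-0.0032, -0.0219, 0], 0], [[0, 0, 0.031], [-0.0032, -0.0219, 0], 0]]'

```text
clock: 7.8
tcp_pos: [0.445, -0.3631, 0.2036]
tool_rot: [-3.14, -0.001, -3.058]
ft_force: [0.4, 0.5, 1.0]
finger_gap: 0.004
```

Emit:
play_rows --motion '[[[0, 0, 0], [0, 0, 0], 0], [[0, 0, 0], [0, 0, 0], 0]]'

```text
clock: 7.97
tcp_pos: [0.4442, -0.3632, 0.2036]
tool_rot: [-3.14, -0.002, -3.063]
ft_force: [-0.1, 0.2, -0.5]
finger_gap: 0.003
```

```bash
python3 - <<'E'
from rig import bot
import cv2,pickle
s=bot.snapshot("top")["pixels"]
cv2.imwrite("pics/t6.png",cv2.resize(s[130:310,170:470],None,fx=2.6,fy=2.6,interpolation=cv2.INTER_CUBIC))
s=bot.snapshot("scene")["pixels"]
cv2.imwrite("pics/s6.png",cv2.resize(s[80:250,110:310],None,fx=3.5,fy=3.5,interpolation=cv2.INTER_CUBIC))
E
```

```text
(no output)
```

View pics/t6.png

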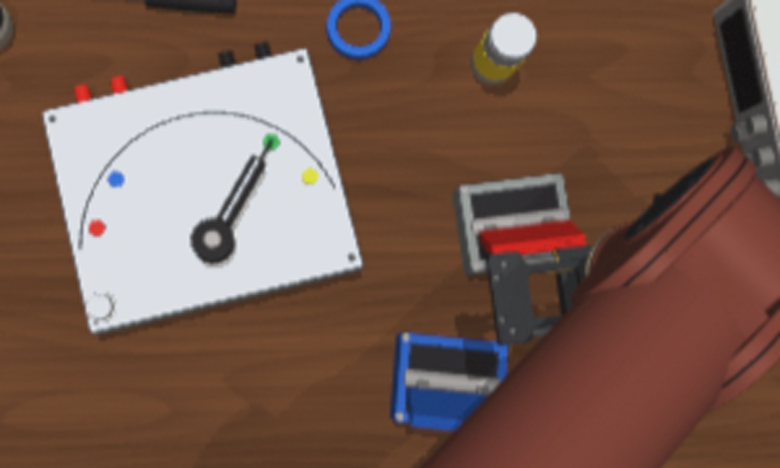

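View pics/s6.png

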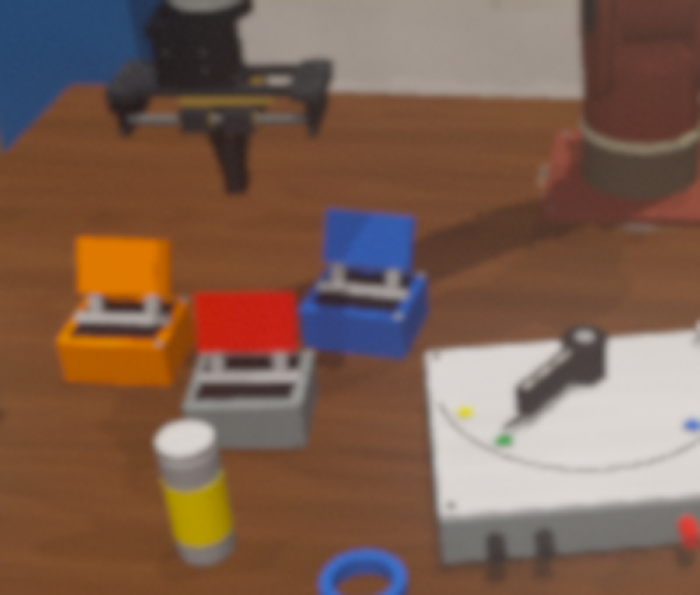

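Emit:
play_rows --motion '[[[0, 0, 0], [0, 0.0015, -0.028], 0], [[0, 0, 0], [0, 0.0015, -0.028], 0], [[0, 0, 0], [0, 0.0015, -0.028], 0], [[0, 0, 0], [0, 0.0015, -0.029], 0], [[0, 0, 0], [0, 0, 0], 0], [[0, 0, 0], [0.008, 0.0005, 0], 0], [[0, 0, 0], [0.008, 0.0005, 0], 0], [[0, 0, 0], [0.008, 0.0005, 0], 0], [[0, 0, 0], [0.008, 0.0005, 0], 0]]'

```text
clock: 8.82
tcp_pos: [0.4799, -0.3527, 0.0925]
tool_rot: [-3.14, 0.003, -3.056]
ft_force: [0.7, -0.4, -0.3]
finger_gap: 0.001
```

Emit:
play_rows --motion '[[[0, 0, 0], [0.008, 0.0007, 0], 0], [[0, 0, 0], [0.008, 0.0007, 0], 0], [[0, 0, 0], [0.008, 0.0007, 0], 0], [[0, 0, 0], [0.008, 0.0007, 0], 0], [[0, 0, 0], [0.008, 0.0007, 0], 0]]'

```text
clock: 9.23
tcp_pos: [0.5181, -0.349, 0.0907]
tool_rot: [3.142, -0.0, -3.057]
ft_force: [-3.3, -0.4, 1.5]
finger_gap: 0.003
```

Emit:
play_rows --motion '[[[0, 0, 0], [0.004, 0.0004, 0], 0], [[0, 0, 0], [0.004, 0.0004, 0], 0], [[0, 0, 0], [0.004, 0.0004, 0], 0]]'

```text
clock: 9.48
tcp_pos: [0.5293, -0.3477, 0.0902]
tool_rot: [3.141, -0.001, -3.058]
ft_force: [-4.0, -0.2, -0.6]
finger_gap: -0.001
```

```bash
python3 - <<'E'
from rig import bot
import cv2,pickle
s=bot.snapshot("top")["pixels"]
cv2.imwrite("pics/t7.png",cv2.resize(s[130:310,170:470],None,fx=2.6,fy=2.6,interpolation=cv2.INTER_CUBIC))
s=bot.snapshot("scene")["pixels"]
cv2.imwrite("pics/s7.png",cv2.resize(s[80:250,110:310],None,fx=3.5,fy=3.5,interpolation=cv2.INTER_CUBIC))
E
```

```text
(no output)
```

View pics/t7.png

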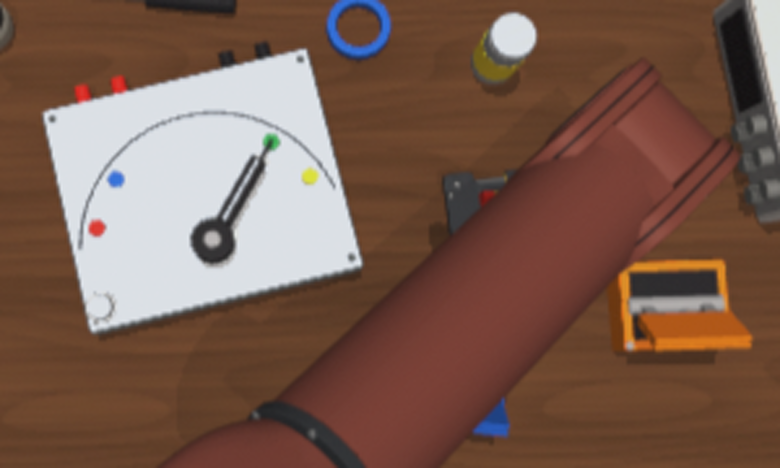

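View pics/s7.png

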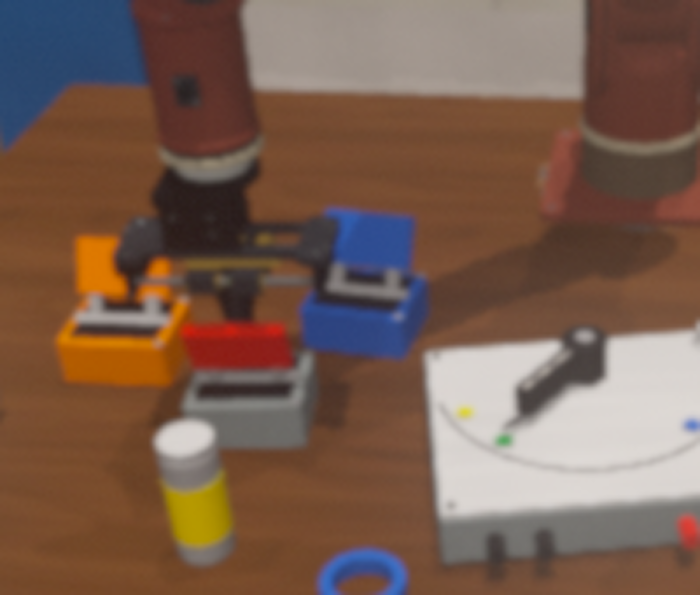

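The paddle is moving and is past upright. I'll continue in small steps to the stop, watching the force.

Emit:
play_rows --motion '[[[0, 0, 0], [0.003, 0.0003, 0], 0], [[0, 0, 0], [0.003, 0.0003, 0], 0]]'

```text
clock: 9.75
tcp_pos: [0.5352, -0.3472, 0.0906]
tool_rot: [3.141, -0.0, -3.058]
ft_force: [-3.1, -0.4, -0.5]
finger_gap: 0.003
```

Emit:
play_rows --motion '[[[0, 0, 0], [0.002, 0.0002, 0], 0], [[0, 0, 0], [0.002, 0.0002, 0], 0]]'

```text
clock: 9.92
tcp_pos: [0.5386, -0.3469, 0.0904]
tool_rot: [3.141, -0.002, -3.058]
ft_force: [-10.4, -0.4, 1.7]
finger_gap: 0.005
```

Emit:
play_rows --motion '[[[0, 0, 0], [0.002, 0.0002, 0], 0], [[0, 0, 0], [0, 0, 0], 0]]'

```text
clock: 10.08
tcp_pos: [0.5387, -0.3469, 0.0902]
tool_rot: [3.14, -0.005, -3.059]
ft_force: [-13.2, 1.5, 4.8]
finger_gap: 0.002
```

The force jumped to 13 N with no further movement at x = 0.539, where I predicted the stop at 0.5395. Backing off.

Emit:
play_rows --motion '[[[0, 0, 0], [0.001, 0, 0], 0], [[0, 0, 0], [0, 0, 0], 0], [[0, 0, 0], [-0.02, -0.002, 0], 0], [[0, 0, 0], [-0.035, -0.003, 0], 0], [[0, 0, 0], [-0.035, -0.003, 0], 0], [[0, 0, 0], [0, 0, 0.04], 0], [[0, 0, 0], [0, 0, 0.04], 0], [[0, 0, 0], [0, 0, 0.035], 0], [[0, 0, 0], [0, -0.04, 0], 0], [[0, 0, 0], [0, -0.04, 0], 0], [[0, 0, 0], [0, -0.04, 0], 0], [[0, 0, 0], [0, -0.04, 0], 0], [[0, 0, 0], [0, 0, 0], 0], [[0, 0, 0], [0, 0, 0], 0]]'

```text
clock: 11.25
tcp_pos: [0.4514, -0.4957, 0.2058]
tool_rot: [-3.14, -0.001, -3.062]
ft_force: [0.3, 0.4, -0.3]
finger_gap: 0.005
```

```bash
python3 - <<'E'
from rig import bot
import cv2,pickle
t=bot.snapshot("top");pickle.dump(t,open("t8.pkl","wb"));s=t["pixels"]
cv2.imwrite("pics/t8.png",cv2.resize(s[130:310,170:470],None,fx=2.6,fy=2.6,interpolation=cv2.INTER_CUBIC))
cv2.imwrite("pics/t8d.png",cv2.resize(s[180:310,300:470],None,fx=4.5,fy=4.5,interpolation=cv2.INTER_CUBIC))
s=bot.snapshot("scene")["pixels"]
cv2.imwrite("pics/s8.png",cv2.resize(s[80:280,110:420],None,fx=2.5,fy=2.5,interpolation=cv2.INTER_CUBIC))
E
```

```text
(no output)
```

View pics/t8.png

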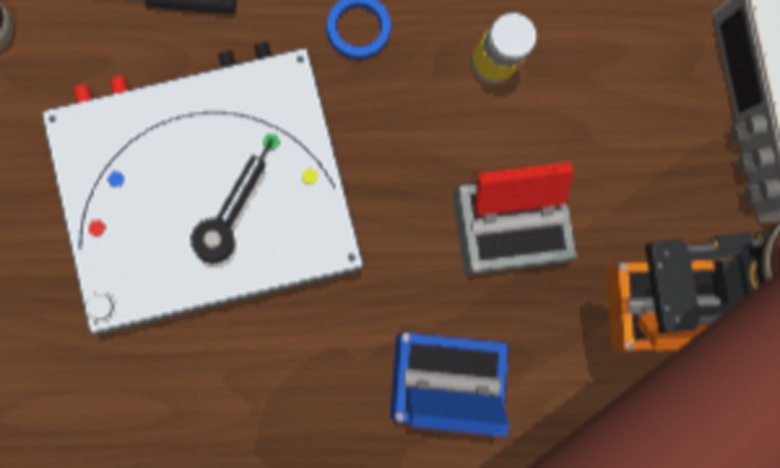

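View pics/t8d.png

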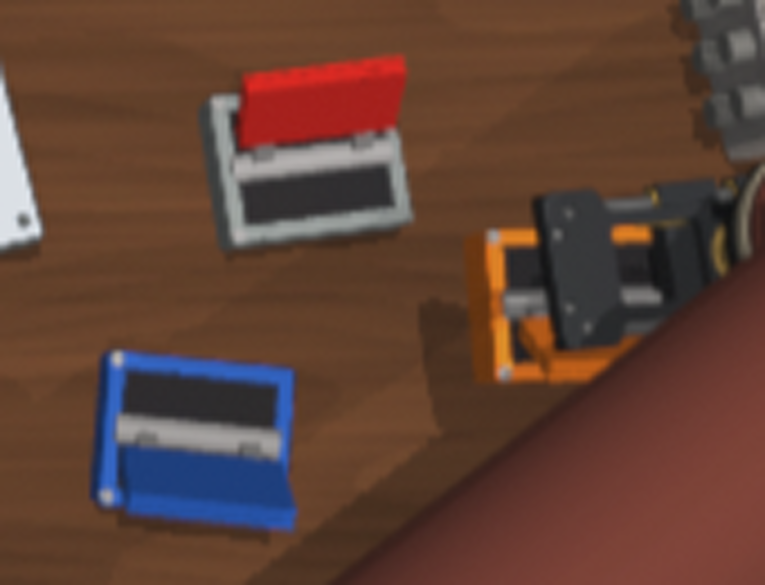

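View pics/s8.png

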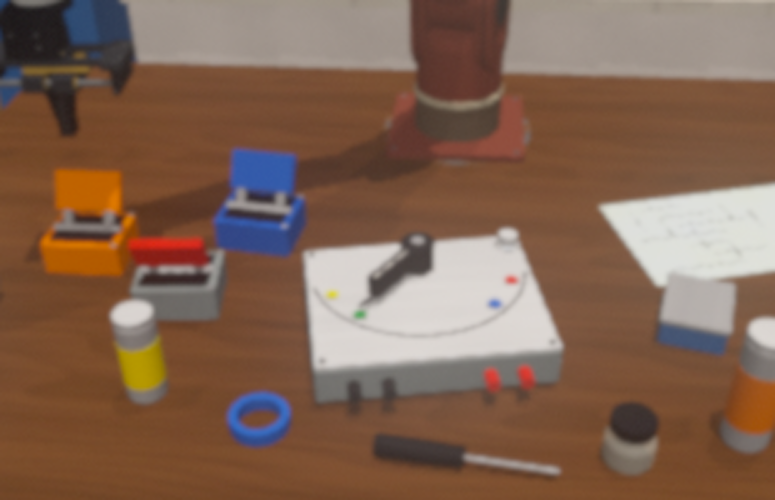

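```bash
python3 - <<'E'
from h import *
s=pickle.load(open("t8.pkl","rb"))
c,sn=np.cos(.09),np.sin(.09)
for a in (.4,.45,.5):
  out=[]
  for d,n in ((.085,.006),(.085,-.006),(.03,-.006)):
    for y in (.046,-.046):
      x=d*np.sin(a)+n*np.cos(a); z=.045+d*np.cos(a)-n*np.sin(a)
      p=proj(s,[.531+c*x-sn*y,-.350+sn*x+c*y,z])[0]; out.append(((p-[300,180]+.5)*4.5-.5).round(0).tolist())
  print(a,out)
E
```

```text
0.4 [[245.0, 86.0], [406.0, 68.0], [250.0, 104.0], [411.0, 86.0], [239.0, 153.0], [395.0, 135.0]]
0.45 [[244.0, 81.0], [404.0, 62.0], [248.0, 98.0], [409.0, 80.0], [239.0, 150.0], [394.0, 133.0]]
0.5 [[242.0, 75.0], [402.0, 57.0], [247.0, 91.0], [407.0, 73.0], [239.0, 148.0], [394.0, 130.0]]
```

The paddle's edges match the model at 0.5 rad leaning away, which is its stop. The needle is still on green.

```bash
python3 - <<'E'
from rig import bot
print(bot.close_job())
E
```

```text
the job is handed in; nothing more can be done
None
```

The selector needle is over the green stud and the red isolator paddle is all the way over at its stop. I handed the job in at about 11.4 s on the robot's clock.

- **Selector:** With the gripper shut, I pushed the black arm clockwise from its left side. The needle tip then measured -0.537 rad in the top view, against -0.533 rad for the stud. Fitting the arm's white line gave -0.525 rad, still well within the stud. After the paddle push, the pictures showed the needle still on green.
- **Isolator:** I then pushed the red paddle on the grey block away from the robot. The force jumped to 13 N with no further movement at x = 0.539 m, where I predicted the stop at about 0.5395 m. The paddle's edges in the last top view match the model at 0.5 rad leaning away.
- **Everything else:** The last pictures, after the arm had backed off, show nothing else moved. The robot touched nothing by then; the wrist force read about 0 N. No check failed.

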